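# Set out the stirring and pipetting station

### The job

Set out the station on the white bench paper: stand the steel beaker on the middle of the stirrer's round plate with its cover centred on top, stand the amber bottle midway between the stirrer and the microplate, in line with their middles, and set the white trough in front of the microplate (on the robot's side), parallel to its long side, centred on it and with a gap of about 40 mm between them. Stirrer and microplate may be either way round. Keep everything upright and leave the tip box, the tube rack and the vial where they are.

Things in the scene. Friction and masses are not known exactly. Their poses are not given: they have to be found in the camera images.
- beaker_mid (a point): open straight-sided steel beaker, 60 mm outer diameter, 70 mm tall, wall 3 mm, starts standing empty on the bench; point on its axis half-way up (35 mm above its foot), z up
- cover_mid (a point): the beaker's cover: flat grey disc 72 mm in diameter and 6 mm thick, with an upright steel cylindrical knob on its middle, 20 mm in diameter and 30 mm tall (36 mm in all); lies on the bench knob up. Its underside is flat and simply rests on the beaker's rim. Point on its axis half-way up (18 mm above its underside, 12 mm above the disc's top face), z up
- bottle_mid (a point): amber bottle with white cap and pale label, body 48 mm in diameter, 85 mm tall with cap, standing; straight sides up to 48 mm above its foot, above that it narrows to the neck and cap (24 mm wide); point on its axis half-way up (42.5 mm above its foot), z up
- trough_mid (a point): open white rectangular reagent trough, 45 mm wide (its x) by 100 mm long (its y) by 35 mm tall, walls 3 mm; point at its centre, 17.5 mm above its underside, z up
- stirrer: fixed grey magnetic stirrer, housing 110 x 110 mm, 34 mm tall, with a round aluminium plate 92 mm wide on its middle, plate top 42 mm above the origin; dial on its front. Stands on the fixed white paper (200 x 440 mm, top 2 mm above the bench). Origin: centre of its underside; x to its back (away from the robot), y left, z up. 260 mm from the microplate, side by side, same heading
- microplate: fixed pale multi-well microplate in a grey frame, 86 mm front to back (x) by 128 mm long (y), 18 mm tall, on the same bench paper. Origin: centre of its underside (2 mm above the bench); x points to its back (away from the robot), y to the left, z up
- tip_box: bystander: loose dark pink tip box 80 x 120 x 40 mm at the back of the bench; origin at the centre of its underside
- tube_rack: bystander: loose blue rack 60 x 140 mm with orange-capped tubes, 57 mm tall, at the back of the bench; origin at the centre of its underside
- vial: bystander: loose small white vial with red cap, 26 mm in diameter, 40 mm tall, in front near the robot; origin at the centre of its underside
Not all that is in view belongs to the job. What is shaped like the part that bears cover_mid but blue or purple is not meant.

How it is judged:
At the end, for the whole second after the job is handed in: Beaker on the stirrer plate within 12 mm of centre; cover on its rim within 8 mm; bottle midway between stirrer and microplate within 15 mm along and across; trough before the microplate, gap 25 to 55 mm, middles within 15 mm, parallel within 0.2 rad; all upright, released, at rest (horizontal distance between beaker_mid and stirrer below 0.012 m and z of beaker_mid in the frame of stirrer between 0.072 and 0.082 m and horizontal distance between cover_mid and beaker_mid below 0.008 m and z of cover_mid in the frame of beaker_mid between 0.048 and 0.058 m and horizontal distance between bottle_mid and stirrer below 0.145 m and horizontal distance between bottle_mid and microplate below 0.145 m and x of bottle_mid in the frame of stirrer between -0.015 and 0.015 m and height (world z) of bottle_mid below 0.052 m and x of trough_mid in the frame of microplate between -0.121 and -0.091 m and y of trough_mid in the frame of microplate between -0.015 and 0.015 m and angle between the y axis of trough_mid and the y axis of microplate, either way round below 0.2 rad and height (world z) of trough_mid below 0.027 m and angle between each of beaker_mid, cover_mid, bottle_mid, trough_mid's own z axis and vertical below 0.1 rad and linear speed of each of beaker, cover, bottle, trough below 0.02 m/s); the robot touches nothing.
It fails at once if one of the things is tipped over (angle between any of beaker_mid, cover_mid, bottle_mid, trough_mid's own z axis and vertical above 0.8 rad).
It fails at once if the tip box, tube rack or vial is shifted by more than 20 mm (distance of any of tip_box, tube_rack, vial from where it was at the start of the episode above 0.02 m).
It also fails if it takes over 122 s, if anything falls off the work surface, if the arm or the gripper's body presses on something with over 40 N, if the wrist force passes 120 N, or if a joint passes its speed limit or range.

### The arm

A 6-joint arm with a two-finger parallel gripper is mounted at the origin on the work surface. World frame = base frame: x ahead of the robot, y to its left, z up, the work surface at z = 0. Lengths are in m, angles in rad, forces in N, time in s.
With the tool pointing down it reaches from about 0.375 to 0.9 m from the base axis. Payload 3.1 kg.
Tool frame: the origin (TCP) lies midway between the tips of the shut fingers; the grasp point (between the pads) lies 19 mm behind it (manip.hold_point_z is the distance from the TCP to the grasp point, in m); x points along the fingers, y is the direction in which the jaws open and shut, and the axes are right-handed (so a half turn about x gives the same grasp; the last joint's range is limited). The gripper opens to 85 mm and grips with 20 to 120 N. Pads are 22 mm wide; open, the fingers measure 114 mm over their backs; the gripper's body (76 mm by 85 mm) begins 54 mm behind the grasp point. The pads swing forward as they close: fully open they stand 13 mm farther back than shut.
Start: joints at [1.062, 0.527, 1.433, -0, 1.181, -0.178], TCP at [0.203, 0.591, 0.231] pointing down, gripper open.
Joint ranges: [-3.08, 3.08], [-0.75, 2.2], [0.22, 2.44], [-1.43, 4.57], [0, 2.65], [-2.85, 2.85]. Speed limits (rad/s): [2.79, 2.79, 3.14, 3.14, 3.14, 3.14].

### API

Orientations are given as a unit quaternion [x, y, z, w].
In Python, from station import manip, snapshot gives the robot as it stands.
- The arm moves only by the shell command python3 -m crank 'ROWS' [FORCE]. ROWS is JSON, a list of rows, each a list of 5 numbers: the finger opening in m, from 0 to 0.0854, then the shift along the tool's x, y, z in m, then the turn about the tool's x in rad. In form: [[grip, tx, ty, tz, yaw], ...]. A call has 1 to 5 rows; each row shifts and turns the commanded pose from where the row before left it, along the tool's axes as they then stand; what a row does not reach is not made up. A row lasts 1/10 s, in which the tool goes at most 50 mm and 8.59 degrees, less where a joint would pass 70% of its speed; a pose out of reach is approached as far as the arm can. A call is refused whole if a number of a shift passes 0.05 or a number of a turn 0.15, either way. A call with a gripper value outside its range is refused whole. The fingers move at their own pace and stop on an object; FORCE is the grip in N (left out, the last holds). Time passes only in rows, so rows that do not move let the fingers close. It gives the time, the measured TCP pose, the force and the opening at its end, in the units of the state.
- manip.sense(): the state, without advancing time (a new reading comes with each control period).
- snapshot(name): name is "side" or "top" or "wrist"; returns a dict with "image" (400x640x3 uint8, blue, green, red), "range_z" (400x640 float32, m along the optical axis (not along the pixel's ray), 0 where there is no reading), "vertical_fov" (degrees; the focal length in pixels is half the picture's height over the tangent of half this angle, whatever the lens; pixels are square), "cx", "cy" (the principal point, pixels), "extrinsics" (4x4, takes a point from world to camera coordinates); the wrist camera has in their place "T_tool_cam" (4x4, takes a point from camera to tool coordinates, whose origin is the TCP and whose axes are the tool frame's). Camera axes: x right, y up, looking along -z (the intrinsics and any distortion apply to the point x, -y, -z); pixel columns grow to the right and rows downward; lengths in m; the calibration is good to about 2 mm. A picture is of the moment at which its call begins: read the wrist's pose just before it.
- manip.sign_off(): hands the job in, once; it reports no verdict.
The state is a dict: "t": time; "q": joint angles; "qd": joint speeds; "tau": joint torques, N m; "tcp_pos": TCP position; "tool_rot": TCP orientation; "force": force on the tool from outside, world axes, zero at the start; "ft_torque": the same for the moment, N m; "finger_gap": opening from 0.0 (shut) to 1.0 (fully open).
Only numpy, scipy, OpenCV 4.12 (cv2) and the standard library are available. Lean on these libraries where they do the work, as an engineer would, in place of code of your own. Each camera call takes 0.05 s, during which the arm holds its last target.

## Working session

There is one attempt and no reset: what is moved stays moved. The work goes in short steps, Python scripts to look and compute and a shell command to move; the robot and the scene stay as the last step left them, time stands still between calls to the robot, and variables do not carry over. Pictures are saved under pics/ and viewed, and the job is handed in when it is done.

```bash
ls; mkdir -p pics
python3 - <<'E'
from station import manip, snapshot
import cv2,numpy as np
print(manip.sense()); print(manip.hold_point_z)
for n in ["side","top","wrist"]:
    s=snapshot(n); cv2.imwrite(f"pics/{n}0.png",s["image"]); np.save(f"pics/{n}0.npy",{k:v for k,v in s.items()},allow_pickle=True)
    print(n,{k:v for k,v in s.items() if k not in("image","range_z")})
E
```

```text
pics
{'t': 0.0, 'q': array([ 1.06151328e+00,  5.28444350e-01,  1.43390427e+00,  2.04571790e-05,
        1.18139320e+00, -1.78507245e-01]), 'qd': array([-0.00083749, -0.00078722, -0.00163836, -0.001625  , -0.0013381 ,
        0.00183399]), 'tau': array([-1.22431207e-03, -4.42360926e+01, -1.78021824e+01, -2.90339385e-04,
        8.51874298e-03, -1.22441133e-05]), 'tcp_pos': array([0.20260317, 0.59049627, 0.23034639]), 'tool_rot': array([ 0.11570404,  0.69771963, -0.11713024,  0.69719466]), 'force': array([-0.03673989,  0.23502116,  0.16856604]), 'ft_torque': array([ 0.0032167 , -0.01802946, -0.01895582]), 'finger_gap': 0.998609477265375}
0.0187
side {'vertical_fov': 46.3863895649148, 'cx': 319.9620673229372, 'cy': 209.9261119251956, 'extrinsics': array([[ 0.83777329, -0.54597219, -0.00709078, -0.49172452],
       [ 0.40803393,  0.61737736,  0.6725723 , -0.22271319],
       [-0.36282808, -0.56635639,  0.73999744, -1.09397033],
       [ 0.        ,  0.        ,  0.        ,  1.        ]])}
top {'vertical_fov': 47.385844580261065, 'cx': 314.92887540604914, 'cy': 194.2433098809804, 'extrinsics': array([[ 0.01843179, -0.99981259,  0.00591991, -0.0457121 ],
       [ 0.98709133,  0.01913878,  0.15901072, -0.52598907],
       [-0.15909422,  0.00291264,  0.98725911, -1.19862479],
       [ 0.        ,  0.        ,  0.        ,  1.        ]])}
wrist {'vertical_fov': 71.36717166944375, 'cx': 317.8800630867685, 'cy': 200.66030719478368, 'T_tool_cam': array([[-5.25939134e-05,  3.13065796e-01, -9.49731438e-01,
        -1.42869593e-01],
       [ 9.99999990e-01, -1.11410654e-04, -9.21026455e-05,
        -1.46356469e-03],
       [-1.34644389e-04, -9.49731433e-01, -3.13065787e-01,
        -8.11070715e-02],
       [ 0.00000000e+00,  0.00000000e+00,  0.00000000e+00,
         1.00000000e+00]])}
```

View pics/top0.png

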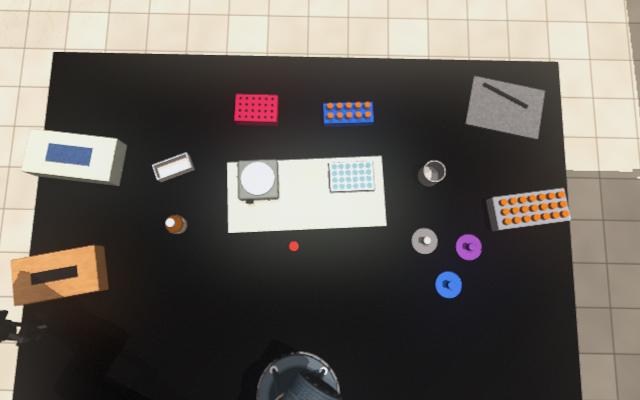

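View pics/side0.png

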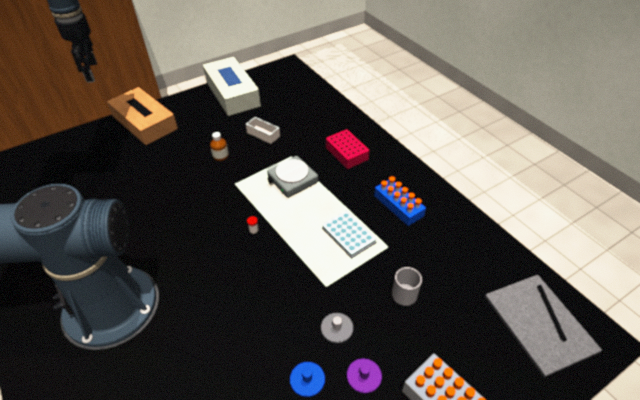

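The top view shows the stirrer (258,180), microplate (352,176), beaker (432,173), trough (173,166), bottle (175,224) and vial (293,246). There are three cover-shaped things: grey (425,241), purple (468,247) and blue (449,285). The grey one with the steel knob fits the description. I'll enlarge it and measure.

```bash
cat > h.py <<'E'
import numpy as np, cv2
from scipy.spatial.transform import Rotation as R
def load(f): return np.load(f,allow_pickle=True).item()
def Tcw(s,st=None):  # camera->world
    if "extrinsics" in s: return np.linalg.inv(s["extrinsics"])
    T=np.eye(4);T[:3,:3]=R.from_quat(st["tool_rot"]).as_matrix();T[:3,3]=st["tcp_pos"]
    return T@s["T_tool_cam"]
def foc(s): return s["image"].shape[0]/2/np.tan(np.radians(s["vertical_fov"])/2)
def ray(s,u,v,z,st=None):
    T=Tcw(s,st);f=foc(s);d=T[:3,:3]@np.array([(u-s["cx"])/f,-(v-s["cy"])/f,-1.])
    o=T[:3,3];return o+d*(z-o[2])/d[2]
def cloud(s,st=None):
    T=Tcw(s,st);f=foc(s);v,u=np.mgrid[:400,:640];r=s["range_z"]
    P=np.stack([(u-s["cx"])/f*r,-(v-s["cy"])/f*r,-r],-1)@T[:3,:3].T+T[:3,3]
    P[r==0]=np.nan;return P
E
python3 - <<'E'
from h import *
s=load("pics/top0.npy");P=cloud(s)
im=s["image"]
cv2.imwrite("pics/crop0.png",cv2.resize(im[150:310,390:500],None,fx=5,fy=3.6,interpolation=cv2.INTER_CUBIC)[:590])
cv2.imwrite("pics/crop0.png",cv2.resize(im[150:310,390:500],None,fx=3.7,fy=3.7,interpolation=cv2.INTER_CUBIC))
for n,(u,v) in dict(stir=(258,178),plate=(352,176),beaker=(432,174),cover=(425,241),bottle=(175,222),trough=(173,166),vial=(293,246),paper=(250,220),bench=(200,300),bench2=(500,150),bench3=(120,100)).items(): print(n,P[v,u].round(4))
E
```

```text
stir [0.5687 0.1207 0.0427]
plate [ 0.5843 -0.1385  0.0181]
beaker [ 0.598  -0.3671  0.001 ]
cover [ 0.4058 -0.3345  0.0374]
bottle [0.4413 0.3313 0.0687]
trough [0.6066 0.368  0.0018]
vial [0.3855 0.0202 0.0435]
paper [0.4571 0.1435 0.0021]
bench [0.2374 0.2696 0.0027]
bench2 [ 0.6719 -0.5635  0.0018]
bench3 [0.7991 0.5346 0.0022]
```

View pics/crop0.png

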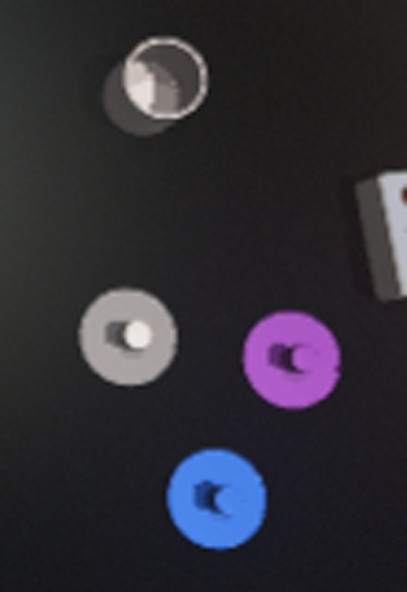

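View pics/wrist0.png

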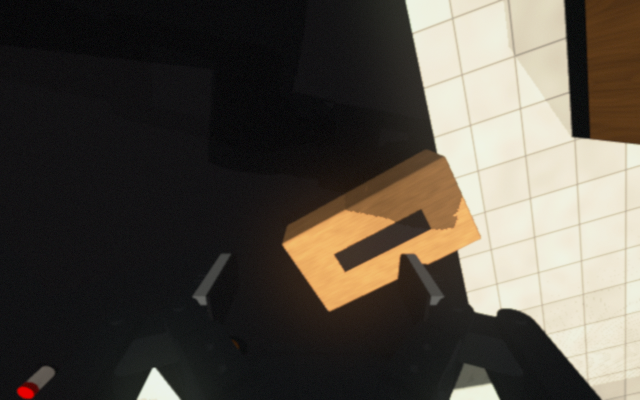

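The crop confirms the grey disc with the steel knob is the cover, at (128,336) in the crop. The purple and blue ones are decoys. Next I'll take precise positions from the depth image, one height band per object.

Run:
```python
from h import *
s=load("pics/top0.npy");P=cloud(s)
def box(n,u0,u1,v0,v1,z0,z1,circ=True):
    Q=P[v0:v1,u0:u1].reshape(-1,3);Q=Q[(Q[:,2]>z0)&(Q[:,2]<z1)]
    X=(Q[:,:2]*1000).astype(np.float32)
    c,r=cv2.minEnclosingCircle(X);m=cv2.minAreaRect(X)
    print(n,len(Q),"z",Q[:,2].mean().round(4),"circ",np.round(c,1),round(r,1),"rect",np.round(m[0],1),np.round(m[1],1),round(m[2],1),"bb",((X.min(0)+X.max(0))/2).round(1),(X.max(0)-X.min(0)).round(1))
box("stir plate",230,290,150,215,.039,.048)
box("stir hous",230,290,150,215,.031,.0385)
box("mp",320,385,150,200,.013,.025)
box("beaker rim",410,455,150,195,.066,.08)
box("cover disc",405,445,220,260,.0045,.02)
box("cover knob",405,445,220,260,.03,.045)
box("bottle cap",155,195,205,240,.075,.095)
box("bottle all",155,195,205,240,.035,.06)
box("trough",145,200,145,190,.029,.045)
box("vial",280,305,235,260,.03,.06)
# paper
im=s["image"].astype(int)
m=((im.min(2)>170)).astype(np.uint8); m[:140]=0;m[240:]=0;m[:,:215]=0;m[:,400:]=0
cs,_=cv2.findContours(m,0,2);c=max(cs,key=cv2.contourArea)
X=np.array([ray(s,u,v,.002)[:2]*1000 for u,v in c[:,0]],np.float32);print("paper",cv2.minAreaRect(X))
```

```text
stir plate 863 z 0.0436 circ [570.2 124.4] 67.9 rect [566.1 125.2] [104.4 101.3] 2.9 bb [567.2 124.9] [107.  103.6]
stir hous 568 z 0.035 circ [567.1 124.6] 73.2 rect [563.8 123.1] [119.4 107.8] 2.6 bb [564.4 123.4] [122.1 111.2]
mp 1216 z 0.0201 circ [ 583.9 -135.1] 71.4 rect [ 586.8 -134.4] [ 87.9 123.6] 3.3 bb [ 585.7 -134.2] [ 91.6 126.3]
beaker rim 82 z 0.0697 circ [ 592.  -353.5] 30.0 rect [ 591.1 -353.4] [57.3 57.9] 86.1 bb [ 590.9 -353.2] [57.5 57.8]
cover disc 391 z 0.0071 circ [ 413.5 -339.4] 69.2 rect [ 410.8 -341.1] [108.2 106.9] 89.1 bb [ 411.4 -341.3] [107.2 108.9]
cover knob 45 z 0.0364 circ [ 408.3 -338. ] 10.1 rect [ 408.7 -338.1] [16.4 19.9] 1.3 bb [ 408.7 -338.2] [16.6 19.8]
bottle cap 66 z 0.0838 circ [438.2 341.4] 11.7 rect [439.  341.7] [20.7 21.9] 72.3 bb [439.3 342. ] [21.  22.1]
bottle all 150 z 0.0518 circ [438.4 340.5] 24.0 rect [438.1 339.6] [47.3 44.6] 0.3 bb [438.1 339.6] [47.3 44.6]
trough 159 z 0.0341 circ [598.9 362.4] 54.0 rect [599.3 363. ] [ 47.  100.2] 22.1 bb [599.3 362.3] [ 75.7 107.8]
vial 69 z 0.0402 circ [385.6  20.4] 12.0 rect [385.8  20.4] [21.6 21.5] 0.7 bb [385.8  20.4] [21.7 21.6]
paper ((535.0006103515625, -9.235763549804688), (199.40538024902344, 439.8968811035156), 3.650606870651245)
```

```bash
cat > go.py <<'E'
# python3 go.py x y z [jawdeg] : prints shift in tool axes and turn from current pose
import sys
from h import *
from station import manip
st=manip.sense();M=R.from_quat(st["tool_rot"]).as_matrix()
p=st["tcp_pos"];jaw=np.degrees(np.arctan2(M[1,1],M[0,1]))
print("t",round(st["t"],2),"tcp",p.round(4),"jaw deg",jaw.round(1),"z-axis",M[:,2].round(3),"down",M[:,0].round(3),"q",st["q"].round(2),"gap",round(st["finger_gap"]*.0854,4),"F",st["force"].round(1))
if len(sys.argv)>3:
    g=np.array([float(a) for a in sys.argv[1:4]]);d=M.T@(g-p);print("shift mm",(d*1000).round(1))
if len(sys.argv)>4:
    t=(-(float(sys.argv[4])-jaw)+90)%180-90;print("turn about x rad",np.radians(t).round(4))
    a=np.radians(t);c,s_=np.cos(a),np.sin(a);print("shift after turn mm",np.round([d[0]*1e3,(c*d[1]+s_*d[2])*1e3,(-s_*d[1]+c*d[2])*1e3],1))
E
python3 go.py .438 .341 .12 4
python3 - <<'E'
from h import *
s=load("pics/top0.npy");im=s["image"]
hsv=cv2.cvtColor(im,cv2.COLOR_BGR2HSV)
# stirrer plate: bright, low sat inside housing
m=(im.min(2)>150).astype(np.uint8);m[:155]=0;m[197:]=0;m[:,:240]=0;m[:,277:]=0
cs,_=cv2.findContours(m,0,2);
for c in sorted(cs,key=cv2.contourArea)[-2:]:
    X=np.array([ray(s,u,v,.044)[:2]*1000 for u,v in c[:,0]],np.float32);print(cv2.minEnclosingCircle(X),cv2.fitEllipse(X) if len(X)>5 else "")
h=hsv.copy()
m=((hsv[...,1]>60)&(hsv[...,2]>60)).astype(np.uint8)  # discs check w/ grey
g=((hsv[...,1]<60)&(hsv[...,2]>70)).astype(np.uint8);g[:222]=0;g[260:]=0;g[:,:405]=0;g[:,445:]=0
cs,_=cv2.findContours(g,0,2);c=max(cs,key=cv2.contourArea)
X=np.array([ray(s,u,v,.006)[:2]*1000 for u,v in c[:,0]],np.float32);print("cover disc",cv2.minEnclosingCircle(X),cv2.fitEllipse(X))
E
```

```text
t 0.15 tcp [0.2027 0.5906 0.2306] jaw deg 71.0 z-axis [ 0.946 -0.325 -0.   ] down [-0.001 -0.002 -1.   ] q [ 1.06  0.53  1.43 -0.    1.18 -0.18] gap 0.0853 F [-0.4 -0.1 -0.1]
shift mm [ 110.7 -159.5  303.6]
turn about x rad 1.1701
shift after turn mm [110.7 217.4 265.3]
((566.8593139648438, 119.89904022216797), 68.84014129638672) ((560.8724365234375, 115.48397827148438), (120.48666381835938, 128.1273193359375), 119.54454803466797)
cover disc ((408.8853454589844, -339.7713928222656), 37.16016387939453) ((409.0804443359375, -339.82696533203125), (72.1960678100586, 72.24151611328125), 167.04391479492188)
```

Heading is about 4°, and the stirrer-to-plate distance comes out at 259.7 mm against the 260 mm given. Bottle first: turn the jaws, then move over it.

```bash
python3 -m crank '[[0.0854,0,0,0,0.146],[0.0854,0,0,0,0.146],[0.0854,0,0,0,0.146],[0.0854,0,0,0,0.146],[0.0854,0,0,0,0.146]]' 60; python3 -m crank '[[0.0854,0,0,0,0.146],[0.0854,0,0,0,0.146],[0.0854,0,0,0,0.146],[0.0854,0,0,0.03,0],[0.0854,0,0.03,0.03,0]]'; python3 go.py .4385 .341 .12 4
```

```text
t: 0.65
tcp_pos: [0.2028, 0.5908, 0.2309]
tool_rot: [0.359, 0.609, -0.36, 0.609]
force: [0.1, 0.5, 0.4]
finger_gap: 0.997
t: 1.15
tcp_pos: [0.234, 0.5324, 0.2306]
tool_rot: [0.479, 0.519, -0.482, 0.519]
force: [-0.1, 0.1, -0.4]
finger_gap: 1.003
t 1.15 tcp [0.234  0.5324 0.2306] jaw deg 4.4 z-axis [ 0.077 -0.997  0.002] down [-0.003 -0.002 -1.   ] q [0.96 0.47 1.54 0.   1.13 0.89] gap 0.0856 F [-0.1  0.1 -0.4]
shift mm [110.4 189.6 206.3]
turn about x rad 0.0068
shift after turn mm [110.4 191.  205. ]
```

```bash
python3 -m crank '[[0.0854,0,0.03,0.035,0],[0.0854,0,0.03,0.035,0],[0.0854,0,0.035,0.035,0],[0.0854,0,0.035,0.035,0],[0.0854,0,0.035,0.03,0]]'; python3 -m crank '[[0.0854,0.01,0.02,0.03,0],[0.0854,0.02,0,0,0],[0.0854,0.02,0,0,0],[0.0854,0,0,0,0]]';python3 go.py .4385 .341 .12 4
python3 - <<'E'
from h import *
from station import *
st=manip.sense();s=snapshot("wrist");s["st"]=st;np.save("pics/w1.npy",s,allow_pickle=True);cv2.imwrite("pics/w1.png",s["image"])
E
```

```text
t: 1.65
tcp_pos: [0.4149, 0.3739, 0.2312]
tool_rot: [0.481, 0.518, -0.482, 0.518]
force: [0.4, 0.4, 0.3]
finger_gap: 0.997
t: 2.05
tcp_pos: [0.4344, 0.3457, 0.1787]
tool_rot: [0.48, 0.518, -0.484, 0.517]
force: [0.2, -1.2, 0.2]
finger_gap: 0.999
t 2.05 tcp [0.4344 0.3457 0.1787] jaw deg 4.1 z-axis [ 0.071 -0.997  0.003] down [-0.006 -0.003 -1.   ] q [0.47 0.51 1.66 0.   0.99 0.4 ] gap 0.0853 F [ 0.2 -1.2  0.2]
shift mm [58.7  4.1  4.8]
turn about x rad 0.001
shift after turn mm [58.7  4.1  4.8]
```

View pics/w1.png

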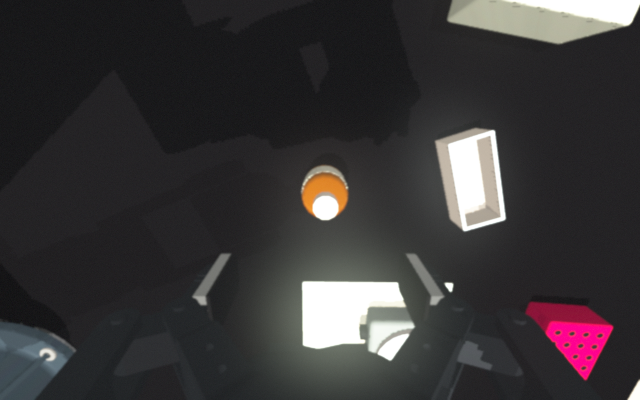

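Run:
```python
from h import *
s=load("pics/w1.npy");st=s["st"];P=cloud(s,st)
print(ray(s,325.5,208,.085,st), P[208,325],P[60,200],P[155,435])
Q=P[150:230,290:360].reshape(-1,3)
for a,b in((.078,.1),(.04,.055)):
    X=(Q[(Q[:,2]>a)&(Q[:,2]<b)][:,:2]*1000).astype(np.float32);print(len(X),cv2.minEnclosingCircle(X))
Q=P[120:240,425:515].reshape(-1,3);X=(Q[(Q[:,2]>.03)&(Q[:,2]<.045)][:,:2]*1000).astype(np.float32);print(cv2.minAreaRect(X))
```

```text
[0.43993517 0.34021962 0.085     ] [0.43945068 0.34046102 0.0857617 ] [ 3.00267412e-01  4.63737314e-01 -2.57877891e-05] [ 0.56461264  0.38335395 -0.00065145]
500 ((439.33184814453125, 340.9118347167969), 11.471903800964355)
395 ((438.73968505859375, 342.1167297363281), 24.06574249267578)
((599.8045043945312, 362.02423095703125), (46.43110656738281, 101.10941314697266), 22.532854080200195)
```

The wrist and top views agree within 1 mm. The bottle is at (439,341) and the trough at (600,362) with its width along 22.5°. Now I'll descend on the bottle.

```bash
python3 -m crank '[[0.0854,0.02,0.0046,0.005,0],[0.0854,0.04,0,0,0],[0.0854,0.04,0,0,0],[0.0854,0.035,0,0,0],[0.0854,0,0,0,0]]';python3 go.py .4393 .341 .017 4
```

```text
t: 2.6
tcp_pos: [0.4385, 0.3417, 0.0432]
tool_rot: [0.479, 0.519, -0.484, 0.517]
force: [0.2, 0.1, -0.4]
finger_gap: 1.002
t 2.6 tcp [0.4385 0.3417 0.0432] jaw deg 4.2 z-axis [ 0.073 -0.997  0.003] down [-0.007 -0.004 -1.   ] q [ 0.46  0.72  1.74 -0.    0.69  0.39] gap 0.0855 F [ 0.2  0.1 -0.4]
shift mm [26.2  0.9  0.7]
turn about x rad 0.0029
shift after turn mm [26.2  0.9  0.7]
```

```bash
python3 -m crank '[[0.0854,0.026,0.001,0.001,0],[0.0854,0,0,0,0],[0.03,0,0,0,0],[0.03,0,0,0,0],[0.03,0,0,0,0]]' 40;python3 -m crank '[[0.03,0,0,0,0],[0.03,0,0,0,0],[0.03,0,0,0,0]]';python3 go.py .4393 .341 .017 4
```

```text
t: 3.1
tcp_pos: [0.443, 0.3423, 0.0225]
tool_rot: [0.483, 0.517, -0.481, 0.518]
force: [-0.3, -0.4, 5.2]
finger_gap: 0.55
t: 3.4
tcp_pos: [0.443, 0.3423, 0.0225]
tool_rot: [0.483, 0.517, -0.481, 0.518]
force: [-0.9, 0.9, 6.7]
finger_gap: 0.55
t 3.4 tcp [0.443  0.3423 0.0225] jaw deg 4.1 z-axis [ 0.072 -0.997 -0.001] down [ 0.003  0.001 -1.   ] q [0.46 0.76 1.74 0.   0.64 0.39] gap 0.047 F [-0.9  0.9  6.7]
shift mm [ 5.5 -3.8  1. ]
turn about x rad 0.0022
shift after turn mm [ 5.5 -3.8  1. ]
```

```bash
python3 -m crank '[[0.03,-0.02,0,0,0],[0.03,-0.04,0,0,0],[0.03,-0.04,0,0,0],[0.03,-0.03,0.0,0.02,0],[0.03,0,0.01,0.04,0]]';python3 -m crank '[[0.03,0,0.014,0.044,0],[0.03,0,0.014,0.044,0],[0.03,0,0.014,0.044,0],[0.03,0,0.014,0.044,0],[0.03,0,0.014,0.044,0]]';python3 go.py .577 -.005 .12 4
```

```text
t: 3.9
tcp_pos: [0.4584, 0.2851, 0.1557]
tool_rot: [0.484, 0.517, -0.477, 0.52]
force: [1.2, 0.3, -1.9]
finger_gap: 0.545
t: 4.4
tcp_pos: [0.5424, 0.0664, 0.1514]
tool_rot: [0.482, 0.517, -0.481, 0.518]
force: [0.1, 0.3, -1.8]
finger_gap: 0.549
t 4.4 tcp [0.5424 0.0664 0.1514] jaw deg 4.1 z-axis [ 0.072 -0.997  0.   ] down [ 0.001  0.    -1.   ] q [-0.08  0.53  1.71  0.    0.9  -0.15] gap 0.0468 F [ 0.1  0.3 -1.8]
shift mm [31.4 29.3 73.7]
turn about x rad 0.0022
shift after turn mm [31.4 29.5 73.6]
```

```bash
python3 -m crank '[[0.03,0,0.015,0.03,0],[0.03,0,0.01,0.03,0],[0.03,0,0,0,0],[0.03,0,0,0,0]]';python3 go.py .577 -.005 .06 4
python3 - <<'E'
from h import *
from station import *
st=manip.sense();s=snapshot("wrist");s["st"]=st;np.save("pics/w2.npy",s,allow_pickle=True);cv2.imwrite("pics/w2.png",s["image"])
s=snapshot("top");np.save("pics/top2.npy",s,allow_pickle=True);cv2.imwrite("pics/t2.png",s["image"])
E
```

```text
t: 4.8
tcp_pos: [0.5711, 0.0096, 0.1508]
tool_rot: [0.482, 0.517, -0.482, 0.517]
force: [-1.1, -0.0, -1.5]
finger_gap: 0.548
t 4.8 tcp [0.5711 0.0096 0.1508] jaw deg 4.0 z-axis [ 0.07  -0.998 -0.   ] down [ 0.  0. -1.] q [-0.18  0.56  1.65  0.    0.93 -0.25] gap 0.0468 F [-1.1 -0.  -1.5]
shift mm [90.8  4.9 15. ]
turn about x rad 0.0003
shift after turn mm [90.8  4.9 15. ]
```

View pics/w2.png

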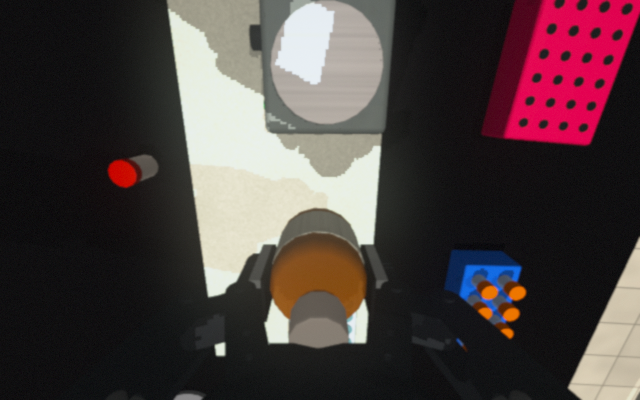

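The bottle is held between the pads (320,280) and looks upright. The stirrer plate shows clearly around (327,62), so I'll measure it.

Run:
```python
from h import *
s=load("pics/w2.npy");st=s["st"];P=cloud(s,st)
Q=P[0:140,250:400].reshape(-1,3);
X=(Q[(Q[:,2]>.0405)&(Q[:,2]<.05)][:,:2]*1000).astype(np.float32);print(len(X),cv2.minEnclosingCircle(X),np.median(Q[:,2]))
z=P[...,2];m=((z>.0405)&(z<.05)).astype(np.uint8);m[140:]=0;m[:,:250]=0;m[:,400:]=0
cs,_=cv2.findContours(m,0,2);c=max(cs,key=cv2.contourArea)
Y=np.array([ray(s,u,v,.044,st)[:2]*1000 for u,v in c[:,0]],np.float32);print(cv2.fitEllipse(Y),cv2.minEnclosingCircle(Y))
X=(Q[(Q[:,2]>.031)&(Q[:,2]<.039)][:,:2]*1000).astype(np.float32);print("house",cv2.minAreaRect(X))
# held bottle
Q=P[200:350,265:375].reshape(-1,3);X=Q[(Q[:,2]>.12)&(Q[:,2]<.19)];print(X.mean(0),X[:,2].min(),X[:,2].max())
```

```text
10925 ((568.6222534179688, 122.56339263916016), 46.027164459228516) nan
((568.5590209960938, 122.54935455322266), (90.55461120605469, 90.6422348022461), 3.547264814376831) ((568.5380249023438, 122.51628112792969), 45.86163330078125)
house ((565.5398559570312, 119.48323059082031), (116.1902084350586, 103.70071411132812), 3.8235158920288086)
[0.56948275 0.02208055 0.17494341] 0.13062056339225167 0.18999846264786063
```

```bash
python3 -m crank '[[0.03,0.02,0.005,0.016,0],[0.03,0.03,0,0,0],[0.03,0.03,0,0,0],[0.03,0.02,0,0,0],[0.03,0.01,0,0,0]]';python3 -m crank '[[0.03,0,0,0,0],[0.03,0,0,0,0]]'; python3 go.py .577 -.0055 .0245 4
```

```text
t: 5.4
tcp_pos: [0.5756, -0.0037, 0.0387]
tool_rot: [0.48, 0.519, -0.482, 0.517]
force: [-0.7, 0.1, -0.1]
finger_gap: 0.546
t: 5.6
tcp_pos: [0.5779, -0.0049, 0.0411]
tool_rot: [0.482, 0.518, -0.481, 0.518]
force: [-0.1, -0.3, -0.5]
finger_gap: 0.546
t 5.6 tcp [ 0.5779 -0.0049  0.0411] jaw deg 4.2 z-axis [ 0.073 -0.997  0.   ] down [ 0.001 -0.    -1.   ] q [-0.2   0.74  1.69  0.    0.71 -0.27] gap 0.0466 F [-0.1 -0.3 -0.5]
shift mm [16.6 -0.9  0.5]
turn about x rad 0.0032
shift after turn mm [16.6 -0.9  0.5]
```

```bash
python3 -m crank '[[0.03,0.007,-0.001,0,0],[0.03,0.006,0,0,0],[0.03,0,0,0,0],[0.03,0,0,0,0]]'; python3 -m crank '[[0.03,0.002,0,0,0],[0.03,0,0,0,0],[0.03,0,0,0,0]]'; python3 go.py .577 -.0055 .0245 4
```

```text
t: 6.0
tcp_pos: [0.5764, -0.0056, 0.0273]
tool_rot: [0.482, 0.518, -0.482, 0.518]
force: [0.1, 0.3, -2.3]
finger_gap: 0.547
t: 6.3
tcp_pos: [0.5765, -0.0056, 0.0253]
tool_rot: [0.482, 0.518, -0.482, 0.518]
force: [0.0, -0.5, -1.6]
finger_gap: 0.547
t 6.3 tcp [ 0.5765 -0.0056  0.0253] jaw deg 4.1 z-axis [ 0.072 -0.997  0.   ] down [ 0.  0. -1.] q [-0.2   0.77  1.69  0.    0.68 -0.28] gap 0.0467 F [ 0.  -0.5 -1.6]
shift mm [ 0.8  0.5 -0.1]
turn about x rad 0.0021
shift after turn mm [ 0.8  0.5 -0.1]
```

```bash
python3 -m crank '[[0.03,0.002,0,0,0],[0.03,0,0,0,0],[0.03,0,0,0,0]]'; python3 -m crank '[[0.03,0.001,0,0,0],[0.03,0,0,0,0]]'
```

```text
t: 6.6
tcp_pos: [0.5767, -0.0057, 0.0245]
tool_rot: [0.482, 0.517, -0.482, 0.518]
force: [-0.6, -0.1, 6.3]
finger_gap: 0.545
t: 6.8
tcp_pos: [0.5767, -0.0057, 0.0245]
tool_rot: [0.482, 0.517, -0.481, 0.518]
force: [-2.2, -0.3, 12.2]
finger_gap: 0.543
```

Contact at z 0.0245 as predicted. Release and lift.

```bash
python3 -m crank '[[0.05,-0.0015,0,0,0],[0.065,0,0,0,0],[0.08,0,0,0,0],[0.08,0,0,0,0],[0.08,0,0,0,0]]'; python3 -m crank '[[0.08,-0.02,0,0,0],[0.08,-0.04,0,0,0],[0.08,-0.05,0,0,0],[0.08,-0.05,0,0,0],[0.08,-0.02,0,0,0]]'; python3 go.py .5998 .3622 .2 22.4
```

```text
t: 7.3
tcp_pos: [0.5764, -0.0056, 0.0235]
tool_rot: [0.482, 0.518, -0.482, 0.518]
force: [-0.4, 0.8, 0.2]
finger_gap: 0.936
t: 7.8
tcp_pos: [0.5789, -0.006, 0.2088]
tool_rot: [0.483, 0.515, -0.48, 0.52]
force: [0.9, 0.9, 0.8]
finger_gap: 0.94
t 7.8 tcp [ 0.5789 -0.006   0.2088] jaw deg 4.1 z-axis [ 0.072 -0.997  0.002] down [ 0.008 -0.002 -1.   ] q [-0.2   0.49  1.58  0.    1.06 -0.28] gap 0.0803 F [0.9 0.9 0.8]
shift mm [   8.3   47.3 -365.7]
turn about x rad -0.3188
shift after turn mm [   8.3  159.5 -332.5]
```

```bash
python3 -m crank '[[0.0854,0,0,0,-0.106],[0.0854,0,0,0,-0.106],[0.0854,0,0,0,-0.107],[0.0854,0,0.01,-0.02,0],[0.0854,0,0.02,-0.04,0]]'; python3 -m crank '[[0.0854,0,0.02,-0.042,0],[0.0854,0,0.02,-0.042,0],[0.0854,0,0.02,-0.042,0],[0.0854,0,0.02,-0.042,0],[0.0854,0,0.02,-0.042,0]]';python3 -m crank '[[0.0854,0,0.02,-0.042,0],[0.0854,0,0.01,-0.01,0],[0.0854,0,0,0,0]]'; python3 go.py .5998 .3622 .1 22.4
python3 - <<'E'
from h import *
from station import *
st=manip.sense();s=snapshot("wrist");s["st"]=st;np.save("pics/w3.npy",s,allow_pickle=True);cv2.imwrite("pics/w3.png",s["image"])
P=cloud(s,st)
z=P[...,2];m=((z>.03)&(z<.042)).astype(np.uint8)
cs,_=cv2.findContours(m,0,2)
for c in cs:
  if cv2.contourArea(c)>300:
    x,y,w,h=cv2.boundingRect(c);Q=P[y:y+h,x:x+w].reshape(-1,3);X=(Q[(Q[:,2]>.03)&(Q[:,2]<.042)][:,:2]*1000).astype(np.float32);print(x,y,w,h,cv2.minAreaRect(X))
E
```

```text
t: 8.3
tcp_pos: [0.5817, 0.0595, 0.2036]
tool_rot: [0.394, 0.586, -0.395, 0.587]
force: [1.1, 0.6, -0.2]
finger_gap: 1.001
t: 8.8
tcp_pos: [0.5933, 0.2954, 0.2034]
tool_rot: [0.393, 0.588, -0.394, 0.587]
force: [0.7, 0.3, -0.2]
finger_gap: 0.996
t: 9.1
tcp_pos: [0.6013, 0.3557, 0.2031]
tool_rot: [0.392, 0.588, -0.392, 0.588]
force: [-0.1, -0.5, -0.4]
finger_gap: 1.004
t 9.1 tcp [0.6013 0.3557 0.2031] jaw deg 22.6 z-axis [ 0.384 -0.923 -0.   ] down [ 0.  0. -1.] q [ 0.37  0.66  1.26  0.    1.23 -0.02] gap 0.0858 F [-0.1 -0.5 -0.4]
shift mm [103.1   1.1  -6.5]
turn about x rad 0.0037
shift after turn mm [103.1   1.   -6.5]
349 320 58 40 ((766.171875, 174.87486267089844), (42.44664001464844, 70.98848724365234), 89.4251480102539)
233 289 48 70 ((591.8485717773438, 126.45181274414062), (62.2619743347168, 108.17235565185547), 3.6081221103668213)
300 132 42 86 ((599.9859619140625, 361.7928466796875), (45.078163146972656, 100.06593322753906), 22.227306365966797)
332 10 103 66 ((605.8650512695312, 509.4810485839844), (1.8828507661819458, 117.55128479003906), 83.83648681640625)
```

View pics/w3.png

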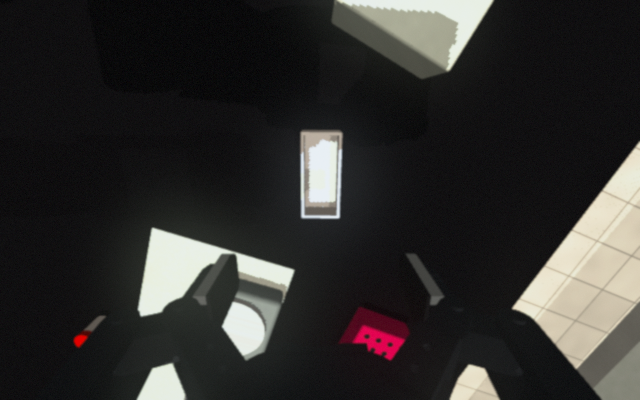

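The trough is centred in the picture at (321,175) and measures (600,361.8), 22.2°, 45x100 mm. Descend.

```bash
python3 -m crank '[[0.0854,0.02,0.001,-0.006,0],[0.0854,0.045,0,0,0],[0.0854,0.045,0,0,0],[0.0854,0.04,0,0,0],[0.0854,0.02,0,0,0]]'; python3 -m crank '[[0.0854,0.01,0,0,0],[0.0854,0,0,0,0],[0.0854,0,0,0,0]]'; python3 go.py .6 .3618 .005 22.2
```

```text
t: 9.65
tcp_pos: [0.5975, 0.3555, 0.0295]
tool_rot: [0.391, 0.589, -0.397, 0.586]
force: [0.5, -0.6, 0.5]
finger_gap: 0.998
t: 9.95
tcp_pos: [0.6014, 0.3586, 0.0251]
tool_rot: [0.394, 0.587, -0.393, 0.588]
force: [-0.2, -1.1, 0.7]
finger_gap: 1.001
t 9.95 tcp [0.6014 0.3586 0.0251] jaw deg 22.3 z-axis [ 0.38  -0.925  0.   ] down [ 0.002  0.001 -1.   ] q [ 0.38  0.87  1.36 -0.    0.91 -0.01] gap 0.0855 F [-0.2 -1.1  0.7]
shift mm [20.1 -0.2 -3.5]
turn about x rad 0.0026
shift after turn mm [20.1 -0.2 -3.5]
```

```bash
python3 -m crank '[[0.0854,0.01,0,-0.0035,0],[0.0854,0.01,0,0,0],[0.0854,0,0,0,0],[0.035,0,0,0,0],[0.035,0,0,0,0]]' 30; python3 -m crank '[[0.035,0,0,0,0],[0.035,0,0,0,0],[0.035,0,0,0,0],[0.035,0,0,0,0]]'; python3 go.py .6 .3618 .005 22.2
```

```text
t: 10.45
tcp_pos: [0.5991, 0.3624, 0.004]
tool_rot: [0.393, 0.588, -0.393, 0.588]
force: [0.2, -0.5, 0.1]
finger_gap: 0.692
t: 10.85
tcp_pos: [0.5994, 0.3625, 0.0043]
tool_rot: [0.394, 0.587, -0.393, 0.588]
force: [2.2, -0.6, 1.4]
finger_gap: 0.519
t 10.85 tcp [0.5994 0.3625 0.0043] jaw deg 22.4 z-axis [ 0.381 -0.925 -0.   ] down [ 0.001  0.    -1.   ] q [ 0.38  0.9   1.36  0.    0.88 -0.01] gap 0.0443 F [ 2.2 -0.6  1.4]
shift mm [-0.7  0.3  0.9]
turn about x rad 0.0035
shift after turn mm [-0.7  0.3  0.8]
```

```bash
python3 -m crank '[[0.035,-0.02,0,0,0],[0.035,-0.04,0,0,0],[0.035,-0.045,0,0,0],[0.035,-0.045,0,0,0],[0.035,-0.01,0,0,0.10]]' 60; python3 -m crank '[[0.035,0,0,0,0.11],[0.035,0,0,0,0.11],[0.035,0,0,0,0]]'; python3 go.py .4804 -.143 .16 3.8
```

```text
t: 11.35
tcp_pos: [0.6021, 0.3636, 0.1703]
tool_rot: [0.426, 0.565, -0.42, 0.569]
force: [0.3, -0.2, 0.0]
finger_gap: 0.516
t: 11.65
tcp_pos: [0.5984, 0.362, 0.1636]
tool_rot: [0.482, 0.518, -0.482, 0.517]
force: [-0.3, 0.0, -0.4]
finger_gap: 0.515
t 11.65 tcp [0.5984 0.362  0.1636] jaw deg 4.1 z-axis [ 0.071 -0.997  0.   ] down [-0.001 -0.    -1.   ] q [ 0.38  0.7   1.29 -0.    1.15  0.31] gap 0.044 F [-0.3  0.  -0.4]
shift mm [   3.9 -153.6  495.4]
turn about x rad 0.0049
shift after turn mm [   3.9 -151.2  496.1]
```

```bash
python3 -m crank '[[0.035,0,-0.01,0.03,0.005],[0.035,0,-0.0135,0.044,0],[0.035,0,-0.0135,0.044,0],[0.035,0,-0.0135,0.044,0],[0.035,0,-0.0135,0.044,0]]'; python3 -m crank '[[0.035,0,-0.0135,0.044,0],[0.035,0,-0.0135,0.044,0],[0.035,0,-0.0135,0.044,0],[0.035,0,-0.0135,0.044,0],[0.035,0,-0.0135,0.044,0]]';python3 -m crank '[[0.035,0,-0.0135,0.04,0],[0.035,0,-0.007,0.025,0],[0.035,0,0,0,0]]'; python3 go.py .4804 -.143 .06 3.8
python3 - <<'E'
from h import *
from station import *
st=manip.sense();s=snapshot("wrist");s["st"]=st;np.save("pics/w4.npy",s,allow_pickle=True);cv2.imwrite("pics/w4.png",s["image"])
E
```

```text
t: 12.15
tcp_pos: [0.5479, 0.1509, 0.1635]
tool_rot: [0.482, 0.517, -0.483, 0.517]
force: [1.1, -0.2, -0.9]
finger_gap: 0.516
t: 12.65
tcp_pos: [0.4952, -0.0731, 0.1637]
tool_rot: [0.482, 0.517, -0.483, 0.517]
force: [0.9, 0.1, -0.5]
finger_gap: 0.519
t: 12.95
tcp_pos: [0.4796, -0.1412, 0.1638]
tool_rot: [0.484, 0.515, -0.484, 0.516]
force: [-0.1, 1.4, -0.9]
finger_gap: 0.52
t 12.95 tcp [ 0.4796 -0.1412  0.1638] jaw deg 3.6 z-axis [ 0.063 -0.998  0.001] down [ 0.001 -0.001 -1.   ] q [-0.51  0.46  1.81 -0.    0.87 -0.57] gap 0.0444 F [-0.1  1.4 -0.9]
shift mm [103.8   0.6   1.8]
turn about x rad -0.0029
shift after turn mm [103.8   0.6   1.8]
```

View pics/w4.png

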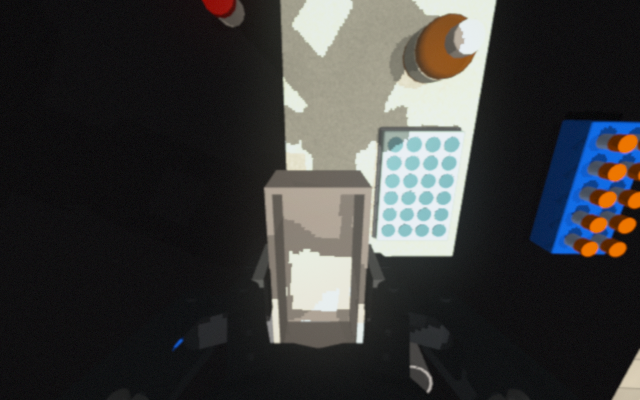

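The trough is held level at (318,260), parallel to the microplate at (420,190). The bottle stands at (445,48). I'll measure all three.

Run:
```python
from h import *
s=load("pics/w4.npy");st=s["st"];P=cloud(s,st)
def rect(x0,x1,y0,y1,a,b):
    Q=P[y0:y1,x0:x1].reshape(-1,3);X=(Q[(Q[:,2]>a)&(Q[:,2]<b)][:,:2]*1000).astype(np.float32);print(len(X),cv2.minAreaRect(X),cv2.minEnclosingCircle(X))
rect(365,480,115,265,.0155,.025)
rect(255,380,160,360,.186,.205)
rect(400,500,0,100,.075,.095)
```

```text
8407 ((584.737548828125, -136.7957305908203), (82.56910705566406, 122.13330078125), 3.710106134414673) ((584.0936279296875, -136.11280822753906), 71.73724365234375)
5263 ((477.2353820800781, -135.8534393310547), (59.59123611450195, 89.94391632080078), 8.2481050491333) ((478.06439208984375, -136.8271942138672), 49.540157318115234)
1172 ((574.8883056640625, -7.544682502746582), (22.93944549560547, 22.201080322265625), 36.28517150878906) ((574.8375854492188, -7.5438551902771), 11.847887992858887)
```

```bash
python3 -m crank '[[0.035,0.02,0.0006,0.0018,0],[0.035,0.04,0,0,0],[0.035,0.04,0,0,0],[0.035,0.03,0,0,0],[0.035,0.01,0,0,0]]'; python3 -m crank '[[0.035,0.007,0,0,0],[0.035,0,0,0,0],[0.035,0,0,0,0]]'; python3 go.py .48 -.143 .0063 3.8
```

```text
t: 13.5
tcp_pos: [0.4789, -0.1372, 0.0211]
tool_rot: [0.482, 0.519, -0.483, 0.515]
force: [-0.1, -0.5, -0.5]
finger_gap: 0.517
t: 13.8
tcp_pos: [0.4814, -0.1396, 0.0179]
tool_rot: [0.483, 0.516, -0.483, 0.517]
force: [-0.0, 0.7, 0.1]
finger_gap: 0.513
t 13.8 tcp [ 0.4814 -0.1396  0.0179] jaw deg 3.8 z-axis [ 0.067 -0.998  0.001] down [ 0.002 -0.001 -1.   ] q [-0.51  0.73  1.89  0.    0.52 -0.57] gap 0.0438 F [-0.   0.7  0.1]
shift mm [11.6 -1.7  3.3]
turn about x rad 0.0004
shift after turn mm [11.6 -1.7  3.3]
```

```bash
python3 -m crank '[[0.035,0.006,-0.0015,0.003,0],[0.035,0.003,0,0,0],[0.035,0,0,0,0],[0.035,0,0,0,0]]'; python3 -m crank '[[0.035,0.002,0,0,0],[0.035,0,0,0,0],[0.035,0,0,0,0]]';  python3 go.py .48 -.143 .0063 3.8
```

```text
t: 14.2
tcp_pos: [0.4792, -0.1427, 0.008]
tool_rot: [0.483, 0.516, -0.483, 0.516]
force: [0.3, -0.1, -0.3]
finger_gap: 0.517
t: 14.5
tcp_pos: [0.4795, -0.1428, 0.0064]
tool_rot: [0.483, 0.516, -0.483, 0.517]
force: [-1.2, 0.0, 6.0]
finger_gap: 0.512
t 14.5 tcp [ 0.4795 -0.1428  0.0064] jaw deg 3.8 z-axis [ 0.066 -0.998  0.001] down [ 0.001 -0.001 -1.   ] q [-0.51  0.76  1.89 -0.    0.49 -0.58] gap 0.0437 F [-1.2  0.   6. ]
shift mm [0.1 0.5 0.3]
turn about x rad -0.0003
shift after turn mm [0.1 0.5 0.3]
```

```bash
python3 -m crank '[[0.055,0,0,0,0],[0.07,0,0,0,0],[0.07,0,0,0,0],[0.07,0,0,0,0]]'; python3 -m crank '[[0.07,-0.02,0,0,0],[0.07,-0.04,0,0,0],[0.0854,-0.045,0,0,0],[0.0854,-0.045,0,0,0],[0.0854,-0.02,0,0,0]]'; python3 go.py .592 -.3535 .2 3.8
```

```text
t: 14.9
tcp_pos: [0.4792, -0.1425, 0.0056]
tool_rot: [0.483, 0.516, -0.483, 0.516]
force: [-0.6, -0.5, 0.1]
finger_gap: 0.819
t: 15.4
tcp_pos: [0.4808, -0.1433, 0.1795]
tool_rot: [0.484, 0.514, -0.483, 0.518]
force: [0.8, -1.0, 0.4]
finger_gap: 1.002
t 15.4 tcp [ 0.4808 -0.1433  0.1795] jaw deg 3.8 z-axis [ 0.066 -0.998  0.003] down [ 0.006 -0.003 -1.   ] q [-0.51  0.44  1.8   0.    0.9  -0.58] gap 0.0856 F [ 0.8 -1.   0.4]
shift mm [-19.2  97.2 217.1]
turn about x rad -0.0001
shift after turn mm [-19.2  97.1 217.2]
```

```bash
python3 -m crank '[[0.0854,-0.015,0.01,0.03,0],[0.0854,0,0.018,0.04,0],[0.0854,0,0.018,0.04,0],[0.0854,0,0.018,0.04,0],[0.0854,0,0.018,0.04,0]]'; python3 -m crank '[[0.0854,0,0.015,0.027,0],[0.0854,0,0,0,0],[0.0854,0,0,0,0]]'
python3 - <<'E'
from h import *
from station import *
st=manip.sense();s=snapshot("wrist");s["st"]=st;np.save("pics/w5.npy",s,allow_pickle=True);cv2.imwrite("pics/w5.png",s["image"])
P=cloud(s,st);z=P[...,2]
m=((z>.064)&(z<.078)).astype(np.uint8);m=cv2.morphologyEx(m,cv2.MORPH_CLOSE,np.ones((5,5)))
cs,_=cv2.findContours(m,0,2)
for c in cs:
  if len(c)>40:
    x,y,w,h=cv2.boundingRect(c);Q=P[y:y+h,x:x+w].reshape(-1,3);X=(Q[(Q[:,2]>.064)&(Q[:,2]<.078)][:,:2]*1000).astype(np.float32);print(x,y,w,h,cv2.minEnclosingCircle(X))
E
python3 go.py .592 -.3535 .022 3.8
```

```text
t: 15.9
tcp_pos: [0.574, -0.328, 0.1906]
tool_rot: [0.483, 0.516, -0.483, 0.516]
force: [1.5, 0.2, 0.7]
finger_gap: 0.998
t: 16.2
tcp_pos: [0.5897, -0.3526, 0.1897]
tool_rot: [0.483, 0.517, -0.483, 0.515]
force: [-1.1, 0.2, 0.1]
finger_gap: 0.999
292 166 61 59 ((592.5466918945312, -355.3846130371094), 29.983537673950195)
t 16.25 tcp [ 0.5894 -0.3517  0.1899] jaw deg 3.8 z-axis [ 0.066 -0.998 -0.002] down [-0.002  0.002 -1.   ] q [-0.7   0.66  1.3   0.    1.19 -0.77] gap 0.0853 F [1.5 0.1 0.4]
shift mm [167.9   2.8   2.4]
turn about x rad -0.0004
shift after turn mm [167.9   2.8   2.4]
```

View pics/w5.png

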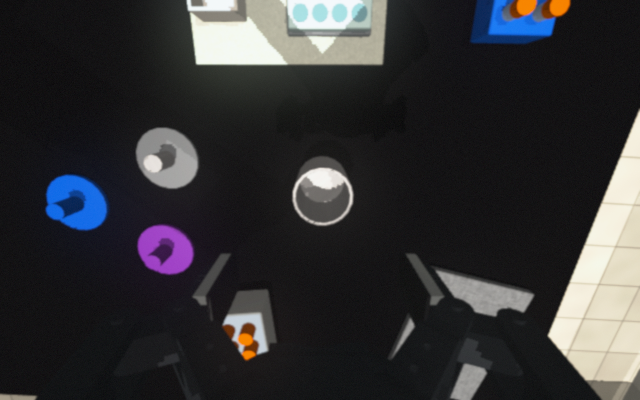

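The beaker rim (323,196) measures (592.5,-355) with a 30 mm radius. Descend and grip.

```bash
python3 -m crank '[[0.0854,0.02,0.003,0.003,0],[0.0854,0.04,0,0,0],[0.0854,0.04,0,0,0],[0.0854,0.03,0,0,0],[0.0854,0.01,0,0,0]]'; python3 -m crank '[[0.0854,0,0,0,0],[0.0854,0,0,0,0]]'; python3 go.py .5925 -.355 .022 3.8
```

```text
t: 16.75
tcp_pos: [0.5907, -0.3519, 0.0472]
tool_rot: [0.483, 0.52, -0.483, 0.513]
force: [-0.7, 0.2, -0.5]
finger_gap: 1.0
t: 16.95
tcp_pos: [0.5944, -0.3556, 0.0524]
tool_rot: [0.483, 0.516, -0.483, 0.517]
force: [0.3, 0.0, 0.5]
finger_gap: 1.0
t 16.95 tcp [ 0.5944 -0.3556  0.0524] jaw deg 3.8 z-axis [ 0.067 -0.998  0.002] down [ 0.002 -0.001 -1.   ] q [-0.7   0.83  1.37  0.    0.94 -0.77] gap 0.0854 F [0.3 0.  0.5]
shift mm [30.4 -1.9 -0.8]
turn about x rad 0.0003
shift after turn mm [30.4 -1.9 -0.8]
```

```bash
python3 -m crank '[[0.0854,0.015,-0.002,-0.001,0],[0.0854,0.015,0,0,0],[0.0854,0,0,0,0],[0.045,0,0,0,0],[0.045,0,0,0,0]]' 30; python3 -m crank '[[0.045,0,0,0,0],[0.045,0,0,0,0],[0.045,0,0,0,0]]' 40; python3 go.py .5925 -.355 .022 3.8
```

```text
t: 17.45
tcp_pos: [0.5919, -0.355, 0.0211]
tool_rot: [0.483, 0.516, -0.483, 0.517]
force: [-0.9, 1.2, 18.1]
finger_gap: 0.696
t: 17.75
tcp_pos: [0.5919, -0.355, 0.0214]
tool_rot: [0.483, 0.516, -0.483, 0.517]
force: [0.6, -0.6, 2.6]
finger_gap: 0.695
t 17.75 tcp [ 0.5919 -0.355   0.0214] jaw deg 3.8 z-axis [ 0.066 -0.998  0.001] down [ 0.001 -0.001 -1.   ] q [-0.7   0.87  1.38 -0.    0.89 -0.77] gap 0.0594 F [ 0.6 -0.6  2.6]
shift mm [-0.6  0.6  0. ]
turn about x rad -0.0003
shift after turn mm [-0.6  0.6  0. ]
```

```bash
python3 -m crank '[[0.045,-0.02,0,0,0],[0.045,-0.04,0,0,0],[0.045,-0.045,0,0,0],[0.045,-0.045,0,0,0],[0.045,-0.01,0,0,0]]' 50; python3 -m crank '[[0.045,0,0,0,0],[0.045,0,0,0,0]]'; python3 go.py .5684 .1228 .18 3.8
```

```text
t: 18.25
tcp_pos: [0.5942, -0.3567, 0.1874]
tool_rot: [0.483, 0.512, -0.483, 0.52]
force: [0.6, -1.6, -1.1]
finger_gap: 0.681
t: 18.45
tcp_pos: [0.5903, -0.3537, 0.1791]
tool_rot: [0.483, 0.517, -0.483, 0.515]
force: [-0.3, -0.8, -1.2]
finger_gap: 0.687
t 18.45 tcp [ 0.5903 -0.3537  0.1791] jaw deg 3.8 z-axis [ 0.066 -0.998 -0.002] down [-0.003  0.002 -1.   ] q [-0.7   0.67  1.31 -0.    1.17 -0.77] gap 0.0586 F [-0.3 -0.8 -1.2]
shift mm [ 2.000e-01  9.500e+00 -4.769e+02]
turn about x rad -0.0003
shift after turn mm [ 2.000e-01  9.700e+00 -4.769e+02]
```

```bash
python3 -m crank '[[0.045,0,0,-0.03,0],[0.045,0,0.001,-0.044,0],[0.045,0,0.001,-0.044,0],[0.045,0,0.001,-0.044,0],[0.045,0,0.001,-0.044,0]]'; python3 -m crank '[[0.045,0,0.001,-0.044,0],[0.045,0,0.001,-0.044,0],[0.045,0,0.001,-0.044,0],[0.045,0,0.001,-0.044,0],[0.045,0,0.001,-0.044,0]]'; python3 -m crank '[[0.045,0,0,-0.03,0],[0.045,0,0,-0.015,0],[0.045,0,0,0,0],[0.045,0,0,0,0]]'; python3 go.py .5684 .1228 .08 3.8
```

```text
t: 18.95
tcp_pos: [0.5797, -0.1465, 0.1777]
tool_rot: [0.483, 0.518, -0.484, 0.514]
force: [0.9, 0.5, -1.2]
finger_gap: 0.688
t: 19.45
tcp_pos: [0.5701, 0.0728, 0.178]
tool_rot: [0.482, 0.518, -0.485, 0.515]
force: [0.6, 0.2, -0.9]
finger_gap: 0.688
t: 19.85
tcp_pos: [0.569, 0.115, 0.1797]
tool_rot: [0.482, 0.517, -0.484, 0.516]
force: [-0.7, -0.5, -1.1]
finger_gap: 0.684
t 19.85 tcp [0.569  0.115  0.1797] jaw deg 3.8 z-axis [ 0.066 -0.998  0.001] down [-0.002 -0.001 -1.   ] q [ 0.01  0.53  1.6  -0.    1.01 -0.06] gap 0.0584 F [-0.7 -0.5 -1.1]
shift mm [99.7  0.1 -7.9]
turn about x rad -0.0002
shift after turn mm [99.7  0.1 -7.9]
```

```bash
python3 -m crank '[[0.045,0.02,0,-0.008,0],[0.045,0.035,0,0,0],[0.045,0.03,0,0,0],[0.045,0.015,0,0,0],[0.045,0,0,0,0]]'; python3 -m crank '[[0.045,0,0,0,0]]'; python3 go.py .5684 .1228 .0654 3.8
python3 - <<'E'
from h import *
from station import *
st=manip.sense();s=snapshot("side");cv2.imwrite("pics/s6.png",cv2.resize(s["image"][100:300,180:480],None,fx=2.5,fy=2.5))
E
```

```text
t: 20.35
tcp_pos: [0.5673, 0.1217, 0.0781]
tool_rot: [0.482, 0.517, -0.486, 0.514]
force: [0.4, -0.7, -0.9]
finger_gap: 0.688
t: 20.45
tcp_pos: [0.5694, 0.1223, 0.0808]
tool_rot: [0.484, 0.516, -0.484, 0.516]
force: [0.7, 0.8, -0.7]
finger_gap: 0.686
t 20.45 tcp [0.5694 0.1223 0.0808] jaw deg 3.7 z-axis [ 0.064 -0.998  0.   ] down [-0. -0. -1.] q [ 0.02  0.68  1.66 -0.    0.8  -0.04] gap 0.0586 F [ 0.7  0.8 -0.7]
shift mm [15.4 -1.  -0.5]
turn about x rad -0.0024
shift after turn mm [15.4 -1.  -0.5]
```

View pics/s6.png

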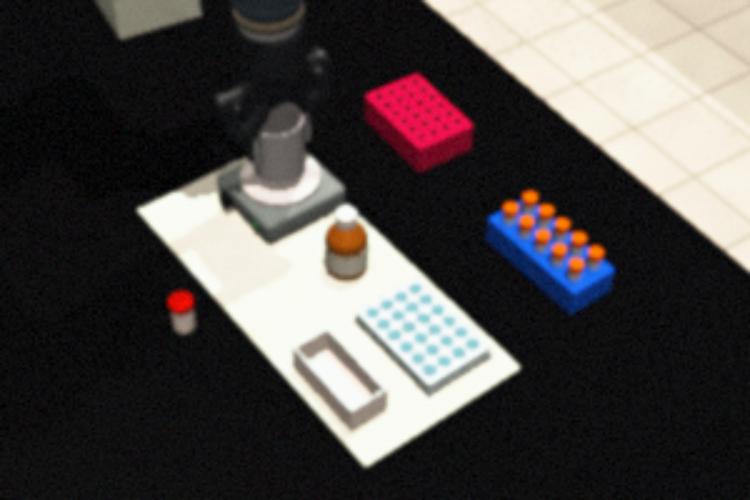

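In the crop the beaker is just above the plate (280,165). The bottle (347,240) and trough (340,380) stand upright where they should. Lower to contact.

```bash
python3 -m crank '[[0.045,0.008,-0.001,-0.0005,0],[0.045,0.004,0,0,0],[0.045,0,0,0,0],[0.045,0,0,0,0]]'; python3 -m crank '[[0.045,0.002,0,0,0],[0.045,0,0,0,0],[0.045,0,0,0,0]]'; python3 go.py .5684 .1228 .0654 3.8
```

```text
t: 20.9
tcp_pos: [0.5678, 0.1244, 0.069]
tool_rot: [0.483, 0.516, -0.483, 0.516]
force: [0.4, -0.3, -1.1]
finger_gap: 0.683
t: 21.2
tcp_pos: [0.5678, 0.1244, 0.0668]
tool_rot: [0.483, 0.516, -0.483, 0.516]
force: [-0.4, 0.1, -0.9]
finger_gap: 0.69
t 21.2 tcp [0.5678 0.1244 0.0668] jaw deg 3.8 z-axis [ 0.066 -0.998  0.   ] down [ 0. -0. -1.] q [ 0.02  0.7   1.67 -0.    0.77 -0.04] gap 0.0589 F [-0.4  0.1 -0.9]
shift mm [1.4 0.5 1.7]
turn about x rad -0.0001
shift after turn mm [1.4 0.5 1.7]
```

```bash
python3 -m crank '[[0.045,0.001,0.0005,0.001,0],[0.045,0,0,0,0],[0.045,0,0,0,0]]'; python3 -m crank '[[0.045,0.001,0,0,0],[0.045,0,0,0,0],[0.045,0,0,0,0]]';python3 go.py
```

```text
t: 21.5
tcp_pos: [0.5684, 0.1233, 0.0658]
tool_rot: [0.483, 0.516, -0.483, 0.516]
force: [0.1, -0.4, -1.0]
finger_gap: 0.682
t: 21.8
tcp_pos: [0.5685, 0.1234, 0.0654]
tool_rot: [0.483, 0.516, -0.483, 0.516]
force: [-2.2, -0.6, 5.0]
finger_gap: 0.683
t 21.8 tcp [0.5685 0.1234 0.0654] jaw deg 3.8 z-axis [ 0.066 -0.998  0.   ] down [ 0.001 -0.    -1.   ] q [ 0.02  0.7   1.67 -0.    0.77 -0.04] gap 0.0583 F [-2.2 -0.6  5. ]
```

```bash
python3 -m crank '[[0.065,0,0,0,0],[0.08,0,0,0,0],[0.0854,0,0,0,0],[0.0854,0,0,0,0]]'; python3 -m crank '[[0.0854,-0.02,0,0,0],[0.0854,-0.04,0,0,0],[0.0854,-0.045,0,0,0],[0.0854,-0.045,0,0,0],[0.0854,-0.03,0,0,0]]'; python3 go.py .4088 -.339 .2 3.8
```

```text
t: 22.2
tcp_pos: [0.5684, 0.1234, 0.0646]
tool_rot: [0.483, 0.516, -0.483, 0.516]
force: [0.3, 0.4, -0.3]
finger_gap: 1.004
t: 22.7
tcp_pos: [0.5694, 0.1235, 0.2481]
tool_rot: [0.484, 0.515, -0.482, 0.517]
force: [0.8, 0.4, 0.7]
finger_gap: 1.001
t 22.7 tcp [0.5694 0.1235 0.2481] jaw deg 3.8 z-axis [ 0.066 -0.998  0.   ] down [ 0.004  0.    -1.   ] q [ 0.02  0.45  1.53 -0.    1.16 -0.04] gap 0.0855 F [0.8 0.4 0.7]
shift mm [  47.4 -191.   450.8]
turn about x rad -0.0002
shift after turn mm [  47.4 -191.1  450.8]
```

```bash
python3 -m crank '[[0.06,0,-0.01,0.03,0],[0.06,0,-0.018,0.042,0],[0.06,0,-0.018,0.042,0],[0.06,0,-0.018,0.042,0],[0.06,0,-0.018,0.042,0]]'; python3 -m crank '[[0.06,0.01,-0.018,0.042,0],[0.06,0.01,-0.018,0.042,0],[0.06,0.01,-0.018,0.042,0],[0.06,0.01,-0.018,0.042,0],[0.06,0.01,-0.018,0.042,0]]'; python3 -m crank '[[0.06,0,-0.014,0.035,0],[0.06,0,-0.005,0.01,0],[0.06,0,0,0,0],[0.06,0,0,0,0]]'
python3 - <<'E'
from h import *
from station import *
st=manip.sense();s=snapshot("wrist");s["st"]=st;np.save("pics/w7.npy",s,allow_pickle=True);cv2.imwrite("pics/w7.png",s["image"])
E
python3 go.py .4088 -.339 .1 3.8
```

```text
t: 23.2
tcp_pos: [0.4988, -0.0809, 0.2449]
tool_rot: [0.483, 0.516, -0.483, 0.517]
force: [0.4, -1.2, 1.3]
finger_gap: 0.703
t: 23.7
tcp_pos: [0.4228, -0.2967, 0.1945]
tool_rot: [0.483, 0.516, -0.483, 0.516]
force: [0.3, -0.6, 0.4]
finger_gap: 0.704
t: 24.1
tcp_pos: [0.4076, -0.3399, 0.1947]
tool_rot: [0.484, 0.517, -0.483, 0.516]
force: [0.5, -0.2, -0.4]
finger_gap: 0.704
t 24.15 tcp [ 0.4078 -0.3395  0.1948] jaw deg 3.8 z-axis [ 0.067 -0.998 -0.001] down [-0.     0.001 -1.   ] q [-0.91  0.45  1.71  0.    0.99 -0.97] gap 0.0602 F [ 0.4  0.4 -0.4]
shift mm [94.8  1.  -0.3]
turn about x rad 0.0007
shift after turn mm [94.8  1.  -0.3]
```

View pics/w7.png

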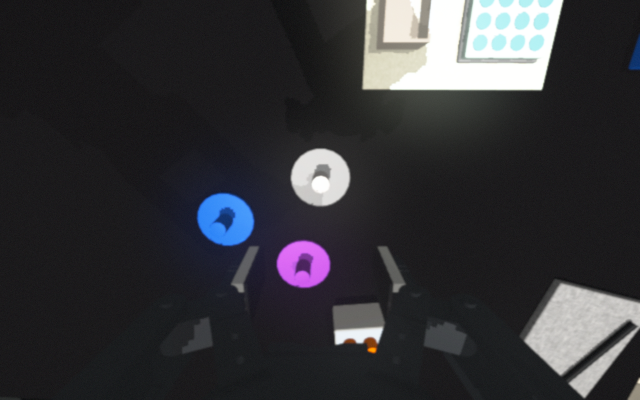

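Run:
```python
from h import *
s=load("pics/w7.npy");st=s["st"];P=cloud(s,st)
Q=P[140:215,280:360].reshape(-1,3)
X=(Q[(Q[:,2]>.032)&(Q[:,2]<.045)][:,:2]*1000).astype(np.float32);print("knob",len(X),cv2.minEnclosingCircle(X))
g=(s["image"].min(2)>110).astype(np.uint8);g[:140]=0;g[215:]=0;g[:,:280]=0;g[:,360:]=0
c=max(cv2.findContours(g,0,2)[0],key=cv2.contourArea)
Y=np.array([ray(s,u,v,.006,st)[:2]*1000 for u,v in c[:,0]],np.float32);print("disc",cv2.minEnclosingCircle(Y))
# trough and mp
```

```text
knob 239 ((408.61590576171875, -340.26568603515625), 10.064136505126953)
disc ((409.08001708984375, -340.3000183105469), 36.37144470214844)
```

The grey cover is at (320,178) in the view, which measures (408.8,-340.2) with a 72 mm disc. Descend to the knob.

```bash
python3 -m crank '[[0.06,0.02,0.001,0.0006,0],[0.06,0.04,0,0,0],[0.06,0.04,0,0,0],[0.06,0.04,0,0,0],[0.06,0.01,0,0,0]]'; python3 -m crank '[[0.06,0,0,0,0],[0.06,0,0,0,0]]'; python3 go.py .4088 -.3402 .013 3.8
```

```text
t: 24.65
tcp_pos: [0.4076, -0.3377, 0.0417]
tool_rot: [0.483, 0.52, -0.482, 0.514]
force: [0.3, 0.6, 0.3]
finger_gap: 0.698
t: 24.85
tcp_pos: [0.4098, -0.3418, 0.0461]
tool_rot: [0.483, 0.516, -0.483, 0.517]
force: [0.6, 0.3, 0.6]
finger_gap: 0.702
t 24.85 tcp [ 0.4098 -0.3418  0.0461] jaw deg 3.9 z-axis [ 0.067 -0.998  0.002] down [ 0.001 -0.002 -1.   ] q [-0.9   0.7   1.8   0.    0.64 -0.97] gap 0.06 F [0.6 0.3 0.6]
shift mm [33.1 -0.9 -1.8]
turn about x rad 0.0009
shift after turn mm [33.1 -0.9 -1.8]
```

```bash
python3 -m crank '[[0.06,0.016,-0.001,-0.0015,0],[0.06,0.015,0,0,0],[0.06,0,0,0,0],[0.04,0,0,0,0],[0.03,0,0,0,0]]' 30; python3 go.py .4088 -.3402 .013 3.8;  python3 -m crank '[[0.01,0,0,0,0],[0.01,0,0,0,0],[0.01,0,0,0,0],[0.01,0,0,0,0]]'; python3 go.py .4088 -.3402 .013 3.8
```

```text
t: 25.35
tcp_pos: [0.4084, -0.3412, 0.0154]
tool_rot: [0.483, 0.515, -0.483, 0.517]
force: [0.6, -0.3, 0.6]
finger_gap: 0.37
t 25.35 tcp [ 0.4084 -0.3412  0.0154] jaw deg 3.8 z-axis [ 0.066 -0.998  0.003] down [ 0.002 -0.002 -1.   ] q [-0.91  0.75  1.81  0.    0.57 -0.97] gap 0.0316 F [ 0.6 -0.3  0.6]
shift mm [ 2.4  0.4 -1. ]
turn about x rad -0.0001
shift after turn mm [ 2.4  0.4 -1. ]
t: 25.75
tcp_pos: [0.4083, -0.3411, 0.0152]
tool_rot: [0.483, 0.515, -0.483, 0.517]
force: [-0.1, 0.1, 6.6]
finger_gap: 0.222
t 25.75 tcp [ 0.4083 -0.3411  0.0152] jaw deg 3.8 z-axis [ 0.066 -0.998  0.002] down [ 0.002 -0.002 -1.   ] q [-0.91  0.75  1.81  0.    0.57 -0.97] gap 0.019 F [-0.1  0.1  6.6]
shift mm [ 2.2  0.5 -0.9]
turn about x rad -0.0003
shift after turn mm [ 2.2  0.5 -0.9]
```

```bash
python3 -m crank '[[0.01,-0.02,0,0,0],[0.01,-0.04,0,0,0],[0.01,-0.045,0,0,0],[0.01,-0.045,0,0,0],[0.01,-0.045,0,0,0]]' 50; python3 -m crank '[[0.01,-0.01,0,0,0],[0.01,0,0,0,0]]'; python3 go.py .57 .0 .21 3.8
```

```text
t: 26.25
tcp_pos: [0.4072, -0.3398, 0.2108]
tool_rot: [0.483, 0.516, -0.483, 0.516]
force: [0.4, -0.9, -1.7]
finger_gap: 0.213
t: 26.45
tcp_pos: [0.4083, -0.3412, 0.2211]
tool_rot: [0.483, 0.514, -0.484, 0.518]
force: [-0.5, 0.7, -1.3]
finger_gap: 0.211
t 26.45 tcp [ 0.4083 -0.3412  0.2211] jaw deg 3.8 z-axis [ 0.066 -0.998  0.004] down [ 0.003 -0.004 -1.   ] q [-0.91  0.41  1.68 -0.    1.04 -0.97] gap 0.018 F [-0.5  0.7 -1.3]
shift mm [  10.2  183.8 -329.8]
turn about x rad -0.0003
shift after turn mm [  10.2  183.9 -329.7]
```

```bash
python3 -m crank '[[0.01,0,0.015,-0.03,0],[0.01,0,0.021,-0.038,0],[0.01,0,0.021,-0.038,0],[0.01,0,0.021,-0.038,0],[0.01,0,0.021,-0.038,0]]'; python3 -m crank '[[0.01,0,0.021,-0.038,0],[0.01,0,0.021,-0.038,0],[0.01,0,0.021,-0.038,0],[0.01,0,0.02,-0.034,0],[0.01,0,0,0,0]]';python3 -m crank '[[0.01,0,0,0,0],[0.01,0,0,0,0]]'
python3 - <<'E'
from h import *
from station import *
st=manip.sense();s=snapshot("wrist");s["st"]=st;np.save("pics/w8.npy",s,allow_pickle=True);cv2.imwrite("pics/w8.png",s["image"])
P=cloud(s,st)
for a,b in((.108,.122),(.0405,.05)):
    Q=P[:200,200:440].reshape(-1,3);X=(Q[(Q[:,2]>a)&(Q[:,2]<b)][:,:2]*1000).astype(np.float32);print(len(X),cv2.minEnclosingCircle(X))
E
python3 go.py .57 .0 .21 3.8
```

```text
t: 26.95
tcp_pos: [0.4934, -0.1499, 0.2164]
tool_rot: [0.483, 0.518, -0.484, 0.514]
force: [-0.0, -0.9, -0.7]
finger_gap: 0.214
t: 27.45
tcp_pos: [0.5676, 0.0054, 0.2162]
tool_rot: [0.482, 0.519, -0.482, 0.516]
force: [-0.4, 0.4, -0.8]
finger_gap: 0.212
t: 27.65
tcp_pos: [0.566, 0.0003, 0.2172]
tool_rot: [0.483, 0.517, -0.484, 0.515]
force: [-0.7, -0.1, -0.0]
finger_gap: 0.21
1136 ((566.9950561523438, 122.54338073730469), 29.913257598876953)
4378 ((568.0623168945312, 76.57455444335938), 83.46833801269531)
t 27.7 tcp [ 5.663e-01 -1.000e-04  2.176e-01] jaw deg 3.7 z-axis [ 0.065 -0.998 -0.   ] down [-0.003  0.    -1.   ] q [-0.2   0.47  1.59 -0.    1.08 -0.26] gap 0.0185 F [-0.2  0.1 -1.4]
shift mm [7.6 3.7 0.2]
turn about x rad -0.0017
shift after turn mm [7.6 3.7 0.2]
```

View pics/w8.png

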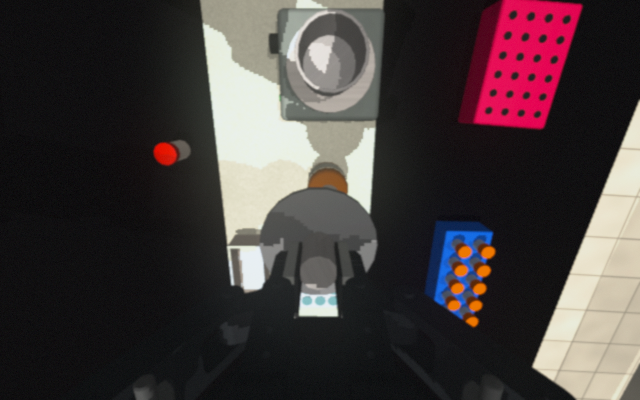

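The beaker stands on the plate (332,58), rim centre (567,122.5). The cover is held level at (320,240). I'll measure its offset from the TCP.

Run:
```python
from h import *
s=load("pics/w8.npy");st=s["st"];P=cloud(s,st)
z=P[...,2];m=((z>.198)&(z<.216)).astype(np.uint8);m[:180]=0;m[300:]=0;m[:,:250]=0;m[:,390:]=0
c=max(cv2.findContours(m,0,2)[0],key=cv2.contourArea)
print(np.nanmean(z[200:225,290:350]))
pts=np.array([p for p in c[:,0] if p[1]<245])
Y=np.array([ray(s,u,v,.2084,st)[:2]*1000 for u,v in pts])
from scipy.optimize import least_squares
r=least_squares(lambda a:np.hypot(Y[:,0]-a[0],Y[:,1]-a[1])-36,[566,0],loss="soft_l1");print(r.x,np.abs(r.fun).mean())
```

```text
0.20811973348137136
[564.68231252   0.6016819 ] 8.854977901102474
```

Run:
```python
from h import *
from scipy.optimize import least_squares
s=load("pics/w8.npy");st=s["st"];P=cloud(s,st)
z=P[...,2]
m=((z>.203)&(z<.213)).astype(np.uint8);m[:180]=0;m[240:]=0;m[:,:255]=0;m[:,385:]=0
Y=[]
for v in range(190,240,3):
    u=np.flatnonzero(m[v])
    if len(u)>20: Y+=[ray(s,u[0]-.5,v,.2081,st)[:2]*1000,ray(s,u[-1]+.5,v,.2081,st)[:2]*1000]
Y=np.array(Y)
for f in (1,):
    r=least_squares(lambda a:np.hypot(Y[:,0]-a[0],Y[:,1]-a[1])-a[2],[566,0,36]);print(r.x,np.abs(r.fun).mean(),len(Y),st["tcp_pos"])
```

```text
[564.56495347   2.64098597  35.11431367] 0.1390583473571983 34 [5.66046369e-01 3.17995251e-04 2.17203535e-01]
```

```bash
python3 -m crank '[[0.01,0,0,-0.03,0],[0.01,0,0,-0.04,0],[0.01,0,0,-0.03,0],[0.01,0,0,-0.015,0],[0.01,0,0,0,0]]';python3 -m crank '[[0.01,0,0,0,0],[0.01,0,0,0,0]]'; python3 go.py .5677 .1214 .16 3.8
```

```text
t: 28.2
tcp_pos: [0.5594, 0.1161, 0.2187]
tool_rot: [0.483, 0.517, -0.483, 0.516]
force: [0.0, 0.0, 0.0]
finger_gap: 0.209
t: 28.4
tcp_pos: [0.5602, 0.114, 0.2188]
tool_rot: [0.484, 0.516, -0.484, 0.516]
force: [0.4, 0.2, -0.9]
finger_gap: 0.213
t 28.4 tcp [0.5602 0.114  0.2188] jaw deg 3.7 z-axis [ 0.064 -0.998  0.001] down [ 0.    -0.001 -1.   ] q [ 0.01  0.47  1.58 -0.    1.09 -0.06] gap 0.0182 F [ 0.4  0.2 -0.9]
shift mm [58.8  8.  -6.9]
turn about x rad -0.0021
shift after turn mm [58.8  8.  -6.9]
```

```bash
python3 -m crank '[[0.01,0.01,0.008,-0.007,0],[0.01,0.02,0,0,0],[0.01,0.02,0,0,0],[0.01,0.01,0,0,0],[0.01,0,0,0,0]]';python3 -m crank '[[0.01,0,0,0,0],[0.01,0,0,0,0]]'; python3 go.py .5677 .1214 .1292 3.8
```

```text
t: 28.9
tcp_pos: [0.5665, 0.1229, 0.1568]
tool_rot: [0.482, 0.517, -0.484, 0.515]
force: [0.2, 0.5, -0.7]
finger_gap: 0.213
t: 29.1
tcp_pos: [0.5683, 0.1232, 0.1596]
tool_rot: [0.484, 0.516, -0.483, 0.517]
force: [-1.9, -0.5, -0.8]
finger_gap: 0.208
t 29.1 tcp [0.5683 0.1232 0.1596] jaw deg 3.8 z-axis [ 0.066 -0.998  0.   ] down [ 0.002  0.    -1.   ] q [ 0.02  0.56  1.61  0.    0.97 -0.04] gap 0.0178 F [-1.9 -0.5 -0.8]
shift mm [30.4 -0.8  1.7]
turn about x rad -0.0005
shift after turn mm [30.4 -0.8  1.7]
```

```bash
python3 -m crank '[[0.01,0.01,-0.001,0.0015,0],[0.01,0.01,0,0,0],[0.01,0.005,0,0,0],[0.01,0,0,0,0],[0.01,0,0,0,0]]';python3 -m crank '[[0.01,0.003,0,0,0],[0.01,0,0,0,0],[0.01,0,0,0,0]]'; python3 go.py .5677 .1214 .1292 3.8
python3 - <<'E'
from station import *
import cv2
s=snapshot("side");cv2.imwrite("pics/s9.png",cv2.resize(s["image"][100:240,200:400],None,fx=3.5,fy=3.5))
E
```

```text
t: 29.6
tcp_pos: [0.5664, 0.1217, 0.1335]
tool_rot: [0.483, 0.516, -0.483, 0.516]
force: [-0.1, 0.4, -0.4]
finger_gap: 0.208
t: 29.9
tcp_pos: [0.5666, 0.1217, 0.1309]
tool_rot: [0.483, 0.516, -0.483, 0.516]
force: [0.4, 0.2, -0.8]
finger_gap: 0.212
t 29.9 tcp [0.5666 0.1217 0.1309] jaw deg 3.8 z-axis [ 0.066 -0.998  0.   ] down [ 0.  0. -1.] q [ 0.02  0.6   1.64 -0.    0.9  -0.05] gap 0.0181 F [ 0.4  0.2 -0.8]
shift mm [1.7 1.1 0.3]
turn about x rad -0.0003
shift after turn mm [1.7 1.1 0.3]
```

View pics/s9.png

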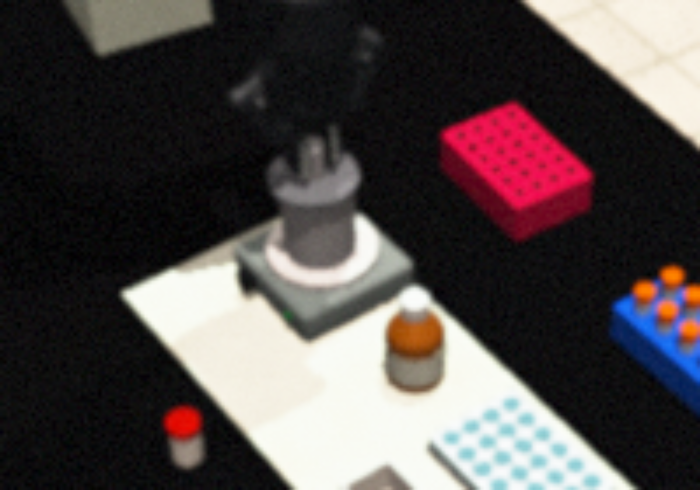

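In the crop the cover (315,180) sits centred over the beaker (318,225), about 1–2 mm above the rim. Lower it to contact.

```bash
python3 -m crank '[[0.01,0.001,0.001,0,0],[0.01,0,0,0,0],[0.01,0,0,0,0]]';python3 -m crank '[[0.01,0.001,0,0,0],[0.01,0,0,0,0],[0.01,0,0,0,0]]'
```

```text
t: 30.25
tcp_pos: [0.5675, 0.1217, 0.1298]
tool_rot: [0.483, 0.516, -0.483, 0.516]
force: [-0.1, 1.0, -0.9]
finger_gap: 0.214
t: 30.55
tcp_pos: [0.5676, 0.1218, 0.1293]
tool_rot: [0.483, 0.516, -0.483, 0.516]
force: [-1.4, -0.2, 4.1]
finger_gap: 0.21
```

Contact at 0.1293, against 0.1292 predicted. Open gently and lift.

```bash
python3 -m crank '[[0.022,0,0,0,0],[0.03,0,0,0,0],[0.045,0,0,0,0],[0.05,0,0,0,0],[0.05,0,0,0,0]]'; python3 -m crank '[[0.05,-0.015,0,0,0],[0.05,-0.03,0,0,0],[0.05,-0.04,0,0,0],[0.05,-0.04,0,0,0],[0.05,0,0,0,0]]'; python3 -m crank '[[0.05,0,0,0.04,0],[0.05,0,0,0.04,0],[0.05,0,0,0.04,0],[0.05,0,0,0.03,0],[0.05,0,0,0,0]]'; python3 -m crank '[[0.05,0,0,0,0],[0.05,0,0,0,0]]'
python3 - <<'E'
from h import *
from station import *
st=manip.sense();s=snapshot("wrist");s["st"]=st;np.save("pics/w10.npy",s,allow_pickle=True);cv2.imwrite("pics/w10.png",s["image"])
t=snapshot("top");np.save("pics/top10.npy",t,allow_pickle=True)
P=cloud(s,st)
def c(P,n,a,b,x0,x1,y0,y1):
    Q=P[y0:y1,x0:x1].reshape(-1,3);X=(Q[(Q[:,2]>a)&(Q[:,2]<b)][:,:2]*1000).astype(np.float32);print(n,len(X),cv2.minEnclosingCircle(X) if len(X) else "")
c(P,"disc",.114,.128,230,430,0,250);c(P,"knob",.142,.158,230,430,0,250)
P=cloud(t)
c(P,"top bottle cap",.078,.1,270,340,150,210)
Q=P[150:250,320:400].reshape(-1,3);X=(Q[(Q[:,2]>.03)&(Q[:,2]<.045)][:,:2]*1000).astype(np.float32);print(len(X),cv2.minAreaRect(X))
for n,(u,v) in dict(vial=(293,246)).items(): c(P,n,.03,.06,280,305,235,260)
cv2.imwrite("pics/t10.png",t["image"])
E
```

```text
t: 31.05
tcp_pos: [0.5675, 0.1217, 0.1287]
tool_rot: [0.483, 0.516, -0.483, 0.516]
force: [-0.2, -0.3, 0.4]
finger_gap: 0.585
t: 31.55
tcp_pos: [0.5714, 0.1219, 0.26]
tool_rot: [0.486, 0.513, -0.48, 0.52]
force: [0.8, 0.3, -0.2]
finger_gap: 0.586
t: 32.05
tcp_pos: [0.5776, -0.0317, 0.253]
tool_rot: [0.484, 0.515, -0.485, 0.515]
force: [-0.2, 0.2, -0.3]
finger_gap: 0.588
t: 32.25
tcp_pos: [0.5769, -0.027, 0.2532]
tool_rot: [0.483, 0.517, -0.483, 0.516]
force: [-0.2, 0.3, 0.5]
finger_gap: 0.584
disc 4090 ((566.0457763671875, 122.23931121826172), 35.91045379638672)
knob 634 ((565.9927368164062, 122.0792236328125), 9.926855087280273)
top bottle cap 0 
137 ((477.3179626464844, -142.54100036621094), (45.18039321899414, 100.24146270751953), 3.596334457397461)
vial 0
```

View pics/w10.png

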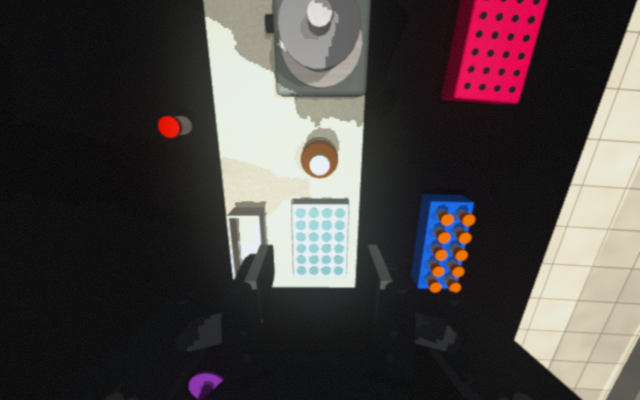

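View pics/t10.png

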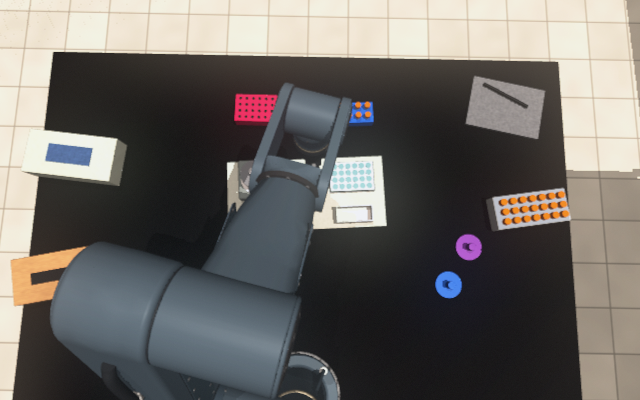

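The wrist view shows the cover flat on the beaker (320,18) and the bottle upright (320,160). The top view shows the trough at (352,214) in front of the microplate. The tip box, rack and vial haven't moved. The gripper is clear of everything, so I'll check the bottle once more and hand in.

Run:
```python
from h import *
from station import *
s=load("pics/w10.npy");P=cloud(s,s["st"])
def c(n,a,b,x0,x1,y0,y1):
    Q=P[y0:y1,x0:x1].reshape(-1,3);X=(Q[(Q[:,2]>a)&(Q[:,2]<b)][:,:2]*1000).astype(np.float32);print(n,np.round(cv2.minEnclosingCircle(X)[0],1))
c("cap",.08,.1,290,350,130,190);c("vial",.035,.05,150,200,105,150)
st=np.array([568.4,122.8]);h=np.radians(3.8);Rm=np.array([[np.cos(h),np.sin(h)],[-np.sin(h),np.cos(h)]])
print("bottle in stirrer",Rm@(np.array([575,-7])-st),"trough in mp",Rm@(np.array([477.3,-142.5])-[585.4,-136.3]))
print(manip.sign_off())
```

```text
cap [575.3  -7.1]
vial [386.4  19.3]
bottle in stirrer [  -2.01686258 -129.95203833] trough in mp [-108.2732369     0.97783953]
the job is handed in; nothing more can be done
None
```

The station is set out as asked and handed in at about 32 s of the 122 s allowed. Sign-off gives no verdict, so these are my own last measurements:

| Item | Measured | Limit |
|---|---|---|
| Beaker | about 1.5 mm from the stirrer plate's centre | 12 mm |
| Cover (the grey one) | about 1 mm off the beaker's axis, flat on the rim | 8 mm |
| Bottle | 130 mm from the stirrer, 2 mm off the line of middles | 145 mm, 15 mm |
| Trough | gap about 43 mm, middles about 1 mm apart, parallel within 0.01 rad | 25–55 mm, 15 mm, 0.2 rad |

- **Bystanders:** the vial measured within about 1.5 mm of its starting spot. I checked the tip box and tube rack by eye only, and saw no shift.
- **Forces and release:** the highest force I read was about 18 N at the wrist. Everything was released and standing upright, with the gripper clear.
- **Checks that failed or disagreed:** in the final top view the arm hid the bottle and vial, so I used the wrist camera for them. Before placing the cover, two estimates of how it sat in the gripper differed by about 2 mm; I took the middle, and the measurement after release showed it centred.

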